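# Put three mixed-up sample containers back at their filter stations

## Task

The three sample containers each stand at the wrong filter station: move the tall bottle to the station with the pressure gauge, the squat jar to the station with the handwheel and the conical flask to the station with the two hose barbs, each standing flat inside its station's rim. The round stand without a fitting is free for parking one meanwhile and ends up empty. Keep the containers upright, set them down rather than drop them, and leave the tube block, the glove box and the wash bottle where they are.

Things in the scene. Friction and masses are not known exactly. Their poses are not given: they have to be found in the camera images.
- bottle: Tall white plastic bottle with a screw cap, 134 mm high, loose, 140 to 280 g. Body 60 mm across up to 84 mm, then a sloping shoulder to 100 mm; the cap is 40 mm across, from 100 to 134 mm above the underside (a good grip at about 119 mm). Origin: centre of the underside; z up along the axis. Stands in a station at the start.
- jar: Squat grey jar with a flat metal lid, a plain cylinder 60 mm across and 64 mm high, loose, 150 to 310 g. Origin: centre of the underside; z up along the axis. Stands in a station at the start; grip across the middle or upper half.
- flask: Conical amber glass flask with a black stopper, 112 mm high, loose, 110 to 225 g. Base 64 mm across, tapering from 8 mm height to a straight neck 26 mm across between 70 and 100 mm height (grip it there, at about 90 mm); stopper 31 mm across, 100 to 112 mm. Origin: centre of the underside; z up along the axis. Stands in a station at the start.
- station_gauge: Fixed station: low grey plate 172 x 104 mm with a round seat and, 65 to 117 mm from the seat's centre along +x, a round pressure gauge lying face up, white dial with a dark case, 52 mm across, top 51 mm above the bench. Seat: flat disc 88 mm across, 12 mm above the bench, in a black rim 5 mm thick, 6 mm high. Origin: below the seat's centre at bench level, z up, +x from the seat towards the gauge. Yaw within 20 degrees.
- station_wheel: Fixed station: low grey plate 172 x 104 mm with a round seat and, 65 to 117 mm from the seat's centre along +x, a small black four-spoke handwheel, 53 mm across, top 51 mm above the bench (it does not turn). Seat: flat disc 88 mm across, 12 mm above the bench, in a black rim 5 mm thick, 6 mm high. Origin: below the seat's centre at bench level, z up, +x from the seat towards the wheel. Yaw within 20 degrees.
- station_barbs: Fixed station: low grey plate 172 x 104 mm with a round seat and, 65 to 117 mm from the seat's centre along +x, two upright brass hose barbs side by side, 54 mm apart, top 54 mm above the bench. Seat: flat disc 88 mm across, 12 mm above the bench, in a black rim 5 mm thick, 6 mm high. Origin: below the seat's centre at bench level, z up, +x from the seat towards the barbs. Yaw within 20 degrees.
- spare_stand: Fixed round grey stand, 116 mm across, without any fitting, empty at the start: the free spot for parking one container. Seat: flat disc 88 mm across, 12 mm above the bench, in a black rim 5 mm thick, 6 mm high. Origin: below the seat's centre at bench level, z up.
- tube_block: Bystander: flat white sample-tube block, 85 x 125 x 28 mm, loose, lying on the bench between the robot and the stations. Origin: centre of the underside.
- glove_box: Bystander: small cardboard glove box, 85 x 130 x 65 mm, loose, lying beyond the stations on the right. Origin: centre of the underside.
- wash_bottle: Bystander: white wash bottle, 76 mm across, about 187 mm high with its bent spout, loose, standing beyond the stations on the left. Origin: centre of the underside.

How it is judged:
At the end, for the whole second after the job is handed in: The bottle stands in the seat of the gauge station, the jar in that of the handwheel station and the flask in that of the hose-barb station: each axis within 15 mm of the seat's centre, underside on the seat (within about 4 mm of its height), upright within 3.4 degrees, released and at rest (horizontal distance between bottle and station_gauge below 0.015 m and z of bottle in the frame of station_gauge between 0.008 and 0.0155 m and angle between each of bottle, jar, flask's own z axis and vertical below 0.06 rad and linear speed of each of bottle, jar, flask below 0.02 m/s and angular speed of each of bottle, jar, flask below 0.2 rad/s and horizontal distance between jar and station_wheel below 0.015 m and z of jar in the frame of station_wheel between 0.008 and 0.0155 m and horizontal distance between flask and station_barbs below 0.015 m and z of flask in the frame of station_barbs between 0.008 and 0.0155 m); the robot touches nothing.
It fails at once if a container is tipped by more than 35 degrees (angle between any of bottle, jar, flask's own z axis and vertical above 0.61 rad).
It fails at once if a container is dropped or thrown (it moves faster than 0.8 m/s, as after a fall of 33 mm, while not held) ((linear speed of bottle above 0.8 m/s and contact force between bottle and the fingers below 0.05 N) or (linear speed of jar above 0.8 m/s and contact force between jar and the fingers below 0.05 N) or (linear speed of flask above 0.8 m/s and contact force between flask and the fingers below 0.05 N)).
It fails at once if the tube block, the glove box or the wash bottle is shifted by more than 30 mm (distance of any of tube_block, glove_box, wash_bottle from where it was at the start of the episode above 0.03 m).
It fails at once if the tube block, the glove box or the wash bottle is tipped by more than 17 degrees (angle between any of tube_block, glove_box, wash_bottle's own z axis and vertical above 0.3 rad).
It also fails if it takes over 120 s, if anything falls off the work surface, if the arm or the gripper's body presses on something with over 40 N, if the wrist force passes 120 N, or if a joint passes its speed limit or range.

## Robot

A 6-joint arm with a two-finger parallel gripper is mounted at the origin on the work surface. World frame = base frame: x ahead of the robot, y to its left, z up, the work surface at z = 0. Lengths are in m, angles in rad, forces in N, time in s.
With the tool pointing down it reaches from about 0.4 to 0.825 m from the base axis. Payload 7 kg.
Tool frame: the origin (TCP) lies at the centre of the arm's flange, where the gripper is bolted on; the fingertips stand 178 mm ahead of it and the grasp point (between the pads) lies 159 mm ahead of it; z points along the fingers, y is the direction in which the jaws open and shut (so a half turn about z gives the same grasp; the last joint's range is limited). The gripper opens to 88 mm and grips with 3 to 60 N. Pads are 19 mm wide; open, the fingers measure 130 mm over their backs; the gripper's body (78 mm by 193 mm) begins 47 mm behind the grasp point.
Start: joints at [-0.982, 0.359, 0.012, 0, -1.224, -0.288], TCP at [0.2, -0.645, 0.405] pointing down, gripper open.
Joint ranges: [-3.07, 3.07], [-1.43, 2.12], [-1.02, 1.25], [-3.03, 1.67], [-3.05, -0], [-3.03, 3.03]. Speed limits (rad/s): [2.39, 2.39, 3.01, 3.14, 3.14, 3.14].

## Interface

Orientations are given as [roll, pitch, yaw] about the fixed x, y, z axes, in that order (R = Rz(yaw) Ry(pitch) Rx(roll)).
In Python, from station import * gives the robot as it stands.
- The arm moves only by the tool send_rows, never from a script. Its argument "motion" is a list of rows, each an object with "offset": the shift along the tool's x, y, z in cm, a list of three; "turn": the turn about the tool's z in degrees. In form: [{"offset": [x, y, z], "turn": turn}, ...]. A call has 1 to 8 rows; each row is the pose to reach, as a shift and turn from the pose commanded when the call began, along the tool's axes at that moment; what a row does not reach only later rows make up. A row lasts 1/10 s, in which the tool goes at most 50 mm and 8.59 degrees, less where a joint would pass 70% of its speed; a pose out of reach is approached as far as the arm can. A call with a gripper value outside its range is refused whole. "hand" is the opening, from -1 (shut) to 1 (fully open), set as the call begins (left out, the last holds). The fingers move at their own pace and stop on an object; "squeeze" is the grip in N (left out, the last holds). Time passes only in rows, so rows that repeat a pose let the fingers close. It gives the time, the measured TCP pose, the force and the opening at its end, in the units of the state.
- get_state(): the state, without advancing time (a new reading comes with each control period).
- grab_frame(name): name is "side" or "top" or "wrist"; returns a dict with "frame" (420x560x3 uint8, blue, green, red), "range_z" (420x560 float32, m along the optical axis (not along the pixel's ray), 0 where there is no reading), "vertical_fov" (degrees; the focal length in pixels is half the picture's height over the tangent of half this angle, whatever the lens; pixels are square), "cx", "cy" (the principal point, pixels), "k1" (the pictures are not rectified: a ray, as slopes to the right and down, at radius r is drawn at 1 + k1 r^2 times it, then the intrinsics apply), "cam_to_world" (4x4, takes a point from camera to world coordinates). Camera axes: x right, y up, looking along -z (the intrinsics and any distortion apply to the point x, -y, -z); pixel columns grow to the right and rows downward; lengths in m; the calibration is good to about 2 mm. A picture is of the moment at which its call begins.
- job_done(): hands the job in, once; it reports no verdict.
The state is a dict: "t": time; "q": joint angles; "qd": joint speeds; "joint_efforts": joint torques, N m; "eef_pos": TCP position; "ee_rot": TCP orientation; "force": force on the tool from outside, world axes, zero at the start; "moment": the same for the moment, N m; "width": finger opening in m.
Only numpy, scipy, OpenCV 4.12 (cv2) and the standard library are available. Lean on these libraries where they do the work, as an engineer would, in place of code of your own. Each camera call takes 0.05 s, during which the arm holds its last target. There are 200 camera calls.

## Working session

There is one attempt and no reset: what is moved stays moved. The work goes in short steps, Python scripts to look and compute and a tool call to move; the robot and the scene stay as the last step left them, time stands still between calls to the robot, and variables do not carry over. Pictures are saved under pics/ and viewed, about 12 in all and at most 16, crops included, and the job is handed in when it is done.

Besides the shell and the picture viewer there is one more tool, called after "Call:" by a JSON object that holds its "name" and its "arguments", one argument or row to a line. send_rows: Moves the arm, as the interface text tells. Its arguments: {"type":"object","properties":{"motion":{"type":"array"},"hand":{"type":"number"},"squeeze":{"type":"number"}},"required":["motion"]}

```bash
mkdir -p pics; ls; cat > h.py <<'E'
from station import *
import numpy as np, cv2
def K(f):
    F=210/np.tan(np.radians(f["vertical_fov"])/2)
    return np.array([[F,0,f["cx"]],[0,F,f["cy"]],[0,0,1]]),np.array([f["k1"],0,0,0.])
def cloud(f):
    k,d=K(f); v,u=np.mgrid[0:420,0:560]
    p=cv2.undistortPoints(np.stack([u,v],-1).reshape(-1,1,2).astype(float),k,d).reshape(420,560,2)
    z=f["range_z"]; P=np.stack([p[...,0]*z,-p[...,1]*z,-z,np.ones_like(z)],-1)
    W=(P@np.array(f["cam_to_world"]).T)[...,:3]; W[z<=0]=np.nan
    return W
E
python3 - <<'E'
from h import *
s=get_state();print(s)
for n in("top","side"):
    f=grab_frame(n);cv2.imwrite(f"pics/{n}0.png",f["frame"]);np.save(f"{n}0.npy",cloud(f))
    print(n,f["vertical_fov"],f["k1"],np.round(f["cam_to_world"],3).tolist())
E
```

```text
pics
{'t': 0.0, 'q': array([-9.81917166e-01,  3.59399303e-01,  1.10763518e-02, -3.53638445e-04,
       -1.22410501e+00, -2.88108410e-01]), 'qd': array([ 1.41975579e-03, -9.54555163e-05, -8.63614374e-04, -7.22344902e-04,
        3.22161858e-04,  9.77490057e-04]), 'joint_efforts': array([ 7.56708178e-04, -5.82724249e+01,  2.93054527e+01,  6.99665576e+00,
        7.05490995e-03, -1.89223783e-04]), 'eef_pos': array([ 0.199924  , -0.64451592,  0.4037214 ]), 'ee_rot': array([ 3.13993381e+00, -1.44915071e-04, -2.84094222e+00]), 'force': array([ 0.34501907, -0.5906081 , -0.33691877]), 'moment': array([-0.01041708,  0.02860205, -0.03429671]), 'width': 0.08799952651231628}
top 45.00984924718312 -0.018047129544776906 [[0.0, 0.997, -0.079, 0.451], [-1.0, -0.001, -0.013, -0.017], [-0.013, 0.079, 0.997, 1.42], [0.0, 0.0, 0.0, 1.0]]
side 55.200482440845555 -0.0761815930648763 [[-0.917, 0.212, -0.339, 0.171], [-0.4, -0.508, 0.763, 0.855], [-0.011, 0.835, 0.55, 0.656], [0.0, 0.0, 0.0, 1.0]]
```

View pics/top0.png

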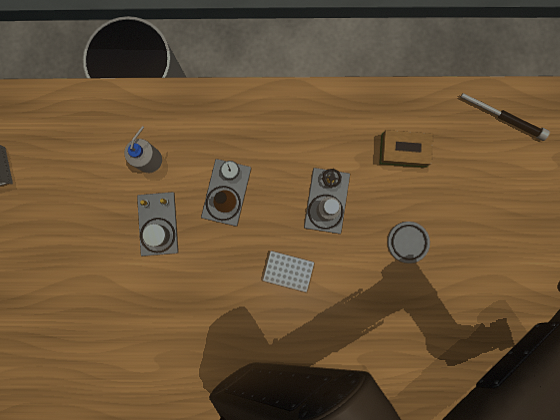

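View pics/side0.png

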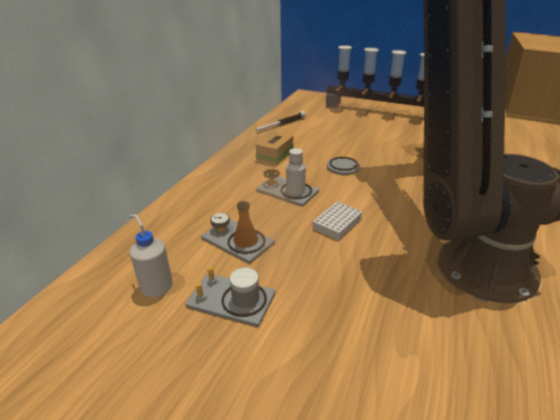

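```bash
cat > m.py <<'E'
from h import *
from scipy.optimize import least_squares
def circ(p,r,c0):
    return least_squares(lambda c:np.hypot(*(p-c).T)-r,c0,loss="soft_l1",f_scale=.002).x
if __name__=="__main__":
    im=cv2.imread("pics/top0.png");W=np.load("top0.npy");Z=W[...,2];g=im.max(-1)
    sat=im.max(-1).astype(int)-im.min(-1)
    for n,(u,v) in dict(barbs=(157,235),gauge=(223,203),wheel=(326,212),spare=(408,242)).items():
        c=W[v,u+0,:2]; 
        c=np.nanmedian(W[v-15:v+16,u-15:u+16,:2].reshape(-1,2),0)
        d=np.hypot(W[...,0]-c[0],W[...,1]-c[1])
        m=(d<.07)&(g<60)&(Z>.004)&(Z<.032)
        p=W[m][:,:2]; print(n,"px",m.sum(),"rim",circ(p,.0465,c).round(4), "z",np.nanmedian(Z[m]).round(4))
        # plate
        m=((d<.15)&(sat<25)&(Z>.004)&(Z<.03)).astype(np.uint8)
        k,l,st,_=cv2.connectedComponentsWithStats(m); 
        i=1+np.argmax(st[1:,4]); q=W[l==i][:,:2].astype(np.float32)*1000
        print("   plate",[np.round(x,1) for x in cv2.minAreaRect(q)], "tops:",end="")
        t=(d<.065)&(Z>.05); zt=np.nanpercentile(Z[t],90) if t.any() else 0
        if t.any():
            t&=Z>zt-.008; q=W[t]; print(t.sum(),zt.round(4),np.nanmedian(q,0).round(4),(q.max(0)-q.min(0)).round(3))
        else: print()
    for n,(u,v) in dict(tb=(288,270),gl=(405,148),wash=(143,155)).items():print(n,W[v,u].round(3))
E
python3 m.py
```

```text
barbs px 222 rim [0.4912 0.3273] z 0.0177
   plate [array([523.1, 329.7]), array([170.9, 104.9]), np.float64(4.9)] tops:372 0.0795 [0.4889 0.3224 0.0763] [0.059 0.057 0.012]
gauge px 194 rim [0.5805 0.1452] z 0.0184
   plate [array([611.3, 138.5]), array([105.4, 171.2]), np.float64(77.0)] tops:109 0.1264 [0.5849 0.14   0.1241] [0.029 0.029 0.014]
wheel px 182 rim [ 0.5565 -0.139 ] z 0.017
   plate [array([ 587.5, -144.5]), array([103.4, 171.1]), np.float64(80.7)] tops:193 0.1483 [ 0.5596 -0.1426  0.1459] [0.038 0.038 0.014]
spare px 205 rim [ 0.4713 -0.3682] z 0.0163
   plate [array([ 471.4, -369.4]), array([113.7, 111. ]), np.float64(89.6)] tops:
tb [ 0.395 -0.036  0.029]
gl [ 0.724 -0.352  0.064]
wash [0.695 0.341 0.127]
```

Call:
{"name": "send_rows", "arguments": {
  "motion": [
    {"offset":[-29.5,22.4,0],"turn":17.2},
    {"offset":[-29.5,22.4,0],"turn":17.2},
    {"offset":[-29.5,22.4,0],"turn":17.2},
    {"offset":[-29.5,22.4,0],"turn":17.2},
    {"offset":[-29.5,22.4,0],"turn":17.2},
    {"offset":[-29.5,22.4,0],"turn":17.2},
    {"offset":[-29.5,22.4,0],"turn":17.2},
    {"offset":[-29.5,22.4,0],"turn":17.2}
  ],
  "hand": 1,
  "squeeze": 20
}}

```text
t: 0.9
eef_pos: [0.4168, -0.3405, 0.4046]
ee_rot: [3.141, 0.0, -3.139]
force: [-0.8, -0.3, -0.2]
width: 0.0873
```

Call:
{"name": "send_rows", "arguments": {
  "motion": [
    {"offset":[-14.4,20.1,0],"turn":0},
    {"offset":[-14.4,20.1,0],"turn":0},
    {"offset":[-14.4,20.1,0],"turn":0},
    {"offset":[-14.4,20.1,0],"turn":0},
    {"offset":[-14.4,20.1,0],"turn":0},
    {"offset":[-14.4,20.1,0],"turn":0},
    {"offset":[-14.4,20.1,0],"turn":0}
  ]
}}

```text
t: 1.6
eef_pos: [0.5596, -0.1411, 0.404]
ee_rot: [3.142, -0.001, -3.139]
force: [-0.8, 0.1, 0.1]
width: 0.0878
```

```bash
cat > w.py <<'E'
from m import *
import sys
f=grab_frame("wrist");s=get_state();n=sys.argv[1]
cv2.imwrite(f"pics/{n}.png",f["frame"]);W=cloud(f);np.save(f"{n}.npy",W)
print(s["t"],s["eef_pos"].round(4),s["ee_rot"].round(3),np.round(f["cam_to_world"],3).tolist())
Z=W[...,2];e=s["eef_pos"]
d=np.hypot(W[...,0]-e[0],W[...,1]-e[1])
lo,hi=float(sys.argv[2]),float(sys.argv[3])
t=(d<.05)&(Z>lo)&(Z<hi)
q=W[t]; print(t.sum(),np.median(q[:,2]),"min",q.min(0).round(4),"max",q.max(0).round(4),"mid",((q.max(0)+q.min(0))/2).round(4))
E
python3 w.py w1 .13 .16
```

```text
1.65 [ 0.5591 -0.142   0.4041] [-3.142e+00 -1.000e-03 -3.140e+00] [[-0.004, -0.962, -0.274, 0.485], [1.0, -0.004, -0.002, -0.141], [0.001, -0.274, 0.962, 0.383], [0.0, 0.0, 0.0, 1.0]]
1914 0.14501703667393945 min [ 0.5417 -0.1612  0.1301] max [ 0.5807 -0.1221  0.1473] mid [ 0.5612 -0.1417  0.1387]
```

View pics/w1.png

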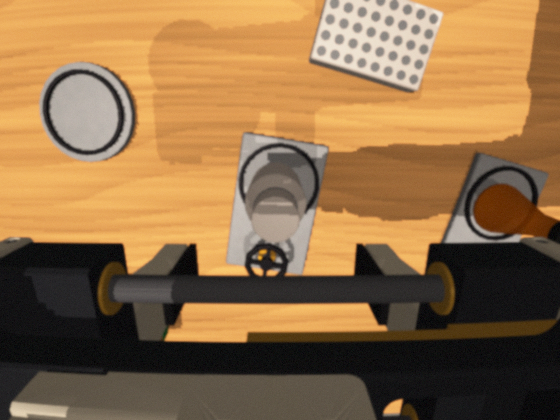

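The wrist view shows the bottle's cap at (275, 215) between the open fingers, and wheel station, spare stand at (88, 110) and flask where measured.

Call:
{"name": "send_rows", "arguments": {
  "motion": [
    {"offset":[-0.1,0,4],"turn":0},
    {"offset":[-0.1,0,8],"turn":0},
    {"offset":[-0.1,0,11],"turn":0},
    {"offset":[-0.1,0,11.5],"turn":0},
    {"offset":[-0.1,0,11.5],"turn":0}
  ]
}}

```text
t: 2.15
eef_pos: [0.5598, -0.1433, 0.2895]
ee_rot: [-3.141, -0.002, 3.141]
force: [1.9, 1.0, 0.5]
width: 0.0874
```

Call:
{"name": "send_rows", "arguments": {
  "motion": [
    {"offset":[0,0,0],"turn":0},
    {"offset":[0,0,0],"turn":0},
    {"offset":[0,0,0],"turn":0},
    {"offset":[0,0,0],"turn":0},
    {"offset":[0,0,0],"turn":0},
    {"offset":[0,0,0],"turn":0}
  ],
  "hand": -1,
  "squeeze": 25
}}

```text
t: 2.75
eef_pos: [0.5603, -0.1422, 0.2899]
ee_rot: [3.142, 0.0, -3.141]
force: [-0.3, -1.0, -0.4]
width: 0.0453
```

Call:
{"name": "send_rows", "arguments": {
  "motion": [
    {"offset":[0,0,0],"turn":0},
    {"offset":[0,0,0],"turn":0},
    {"offset":[0,0,0],"turn":0},
    {"offset":[0,0,-1.5],"turn":0},
    {"offset":[0,0,-4],"turn":0},
    {"offset":[0,0,-5],"turn":0},
    {"offset":[0,0,-5],"turn":0}
  ]
}}

```text
t: 3.45
eef_pos: [0.5605, -0.1423, 0.3408]
ee_rot: [3.141, 0.003, -3.141]
force: [0.2, -0.8, -2.0]
width: 0.0395
```

Call:
{"name": "send_rows", "arguments": {
  "motion": [
    {"offset":[1,-2.5,0],"turn":0},
    {"offset":[2.4,-6,0],"turn":0},
    {"offset":[4,-10,0],"turn":0},
    {"offset":[5.5,-14,0],"turn":0},
    {"offset":[7.1,-18,0],"turn":0},
    {"offset":[8.3,-21,0],"turn":0},
    {"offset":[8.9,-22.6,0],"turn":0},
    {"offset":[8.9,-22.6,0],"turn":0}
  ]
}}

```text
t: 4.25
eef_pos: [0.4699, -0.37, 0.3378]
ee_rot: [3.141, -0.002, 3.139]
force: [0.8, 0.1, -2.5]
width: 0.0396
```

Call:
{"name": "send_rows", "arguments": {
  "motion": [
    {"offset":[0,0,0],"turn":0},
    {"offset":[0,0,2],"turn":0},
    {"offset":[0,0,4],"turn":0},
    {"offset":[0,0,4.6],"turn":0},
    {"offset":[0,0,4.9],"turn":0},
    {"offset":[0,0,4.9],"turn":0}
  ]
}}

```text
t: 4.85
eef_pos: [0.4718, -0.3679, 0.2908]
ee_rot: [-3.141, -0.0, -3.14]
force: [0.4, 0.5, -2.4]
width: 0.0395
```

Call:
{"name": "send_rows", "arguments": {
  "motion": [
    {"offset":[0,0,0.1],"turn":0},
    {"offset":[0,0,0.2],"turn":0},
    {"offset":[0,0,0.2],"turn":0}
  ]
}}

```text
t: 5.15
eef_pos: [0.4718, -0.3684, 0.2897]
ee_rot: [-3.141, 0.002, -3.141]
force: [1.2, 1.6, 1.9]
width: 0.0392
```

Contact. Release, then lift.

Call:
{"name": "send_rows", "arguments": {
  "motion": [
    {"offset":[0,0,0],"turn":0},
    {"offset":[0,0,0],"turn":0},
    {"offset":[0,0,0],"turn":0},
    {"offset":[0,0,0],"turn":0},
    {"offset":[0,0,0],"turn":0},
    {"offset":[0,0,0],"turn":0}
  ],
  "hand": 1
}}

```text
t: 5.75
eef_pos: [0.4714, -0.3683, 0.2886]
ee_rot: [-3.142, -0.0, -3.141]
force: [0.4, -0.0, 0.0]
width: 0.0819
```

Call:
{"name": "send_rows", "arguments": {
  "motion": [
    {"offset":[0,0,-5],"turn":0},
    {"offset":[0,0,-10],"turn":0},
    {"offset":[0,0,-11.5],"turn":0},
    {"offset":[0,0,-11.5],"turn":0}
  ]
}}

```text
t: 6.15
eef_pos: [0.4718, -0.3686, 0.4073]
ee_rot: [-3.139, 0.006, -3.141]
force: [-0.1, 0.7, -0.6]
width: 0.0875
```

```bash
python3 w.py w2 .13 .16
```

```text
6.2 [ 0.4714 -0.3683  0.4049] [-3.141e+00  3.000e-03 -3.141e+00] [[-0.003, -0.96, -0.281, 0.397], [1.0, -0.003, 0.001, -0.369], [-0.002, -0.281, 0.96, 0.386], [0.0, 0.0, 0.0, 1.0]]
1866 0.1450209036287619 min [ 0.4537 -0.3879  0.1302] max [ 0.4926 -0.3493  0.1477] mid [ 0.4731 -0.3686  0.139 ]
```

Call:
{"name": "send_rows", "arguments": {
  "motion": [
    {"offset":[-1.0,38,0],"turn":0},
    {"offset":[-1.0,38,0],"turn":0},
    {"offset":[-1.0,38,0],"turn":0},
    {"offset":[-1.0,38,0],"turn":0},
    {"offset":[-1.0,38,0],"turn":0},
    {"offset":[-1.0,38,0],"turn":0},
    {"offset":[-1.0,38,0],"turn":0},
    {"offset":[-1.0,38,0],"turn":0}
  ]
}}

```text
t: 7.0
eef_pos: [0.4804, 0.0144, 0.4023]
ee_rot: [-3.141, -0.002, -3.139]
force: [0.0, 0.0, -0.5]
width: 0.0877
```

Call:
{"name": "send_rows", "arguments": {
  "motion": [
    {"offset":[-0.8,31.3,0],"turn":0},
    {"offset":[-0.8,31.3,0],"turn":0},
    {"offset":[-0.8,31.3,0],"turn":0},
    {"offset":[-0.8,31.3,0],"turn":0},
    {"offset":[-0.8,31.3,0],"turn":0},
    {"offset":[-0.8,31.3,0],"turn":0},
    {"offset":[-0.8,31.3,0],"turn":0},
    {"offset":[-0.8,31.3,0],"turn":0}
  ]
}}

```text
t: 7.8
eef_pos: [0.4885, 0.3267, 0.4011]
ee_rot: [-3.139, -0.003, -3.139]
force: [0.2, -0.6, 0.7]
width: 0.0876
```

```bash
python3 w.py w3 .07 .085
```

```text
7.85 [0.4885 0.3253 0.4015] [-3.139e+00 -2.000e-03 -3.140e+00] [[-0.005, -0.962, -0.273, 0.414], [1.0, -0.005, 0.001, 0.326], [-0.002, -0.273, 0.962, 0.381], [0.0, 0.0, 0.0, 1.0]]
2574 0.07502394728181316 min [0.4625 0.2944 0.0704] max [0.5205 0.3539 0.0775] mid [0.4915 0.3242 0.0739]
```

View pics/w3.png

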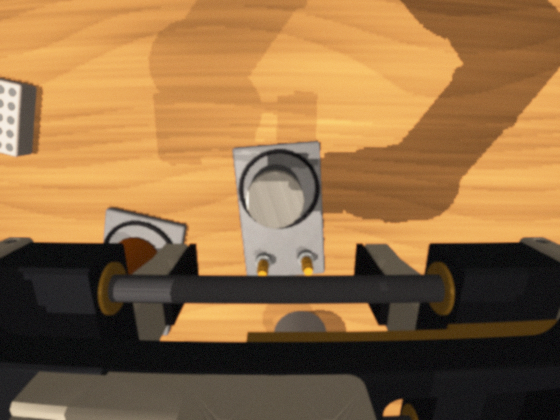

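The jar top is at (275, 198), centred between the fingers; barbs at (263, 265) and (307, 265) stay clear of them.

Call:
{"name": "send_rows", "arguments": {
  "motion": [
    {"offset":[-0.25,-0.1,5],"turn":0},
    {"offset":[-0.25,-0.1,10],"turn":0},
    {"offset":[-0.25,-0.1,14],"turn":0},
    {"offset":[-0.25,-0.1,17],"turn":0},
    {"offset":[-0.25,-0.1,18.6],"turn":0},
    {"offset":[-0.25,-0.1,18.6],"turn":0}
  ]
}}

```text
t: 8.45
eef_pos: [0.4907, 0.3212, 0.2148]
ee_rot: [-3.137, -0.004, 3.14]
force: [-0.4, -0.4, -0.2]
width: 0.0875
```

Call:
{"name": "send_rows", "arguments": {
  "motion": [
    {"offset":[0,0,0],"turn":0},
    {"offset":[0,0,0],"turn":0},
    {"offset":[0,0,0],"turn":0},
    {"offset":[0,0,0],"turn":0},
    {"offset":[0,0,0],"turn":0},
    {"offset":[0,0,0],"turn":0},
    {"offset":[0,0,0],"turn":0}
  ],
  "hand": -1
}}

```text
t: 9.15
eef_pos: [0.4916, 0.324, 0.2187]
ee_rot: [3.141, 0.001, -3.141]
force: [-0.9, -1.2, 6.3]
width: 0.06
```

Call:
{"name": "send_rows", "arguments": {
  "motion": [
    {"offset":[0,0,-1.5],"turn":0},
    {"offset":[0,0,-4],"turn":0},
    {"offset":[0,0,-8],"turn":0},
    {"offset":[0,0,-12],"turn":0},
    {"offset":[0,0,-14.5],"turn":0},
    {"offset":[0,0,-15],"turn":0},
    {"offset":[0,0,-15],"turn":0}
  ]
}}

```text
t: 9.85
eef_pos: [0.4912, 0.3236, 0.3678]
ee_rot: [3.141, 0.0, -3.141]
force: [-1.4, 0.6, -3.2]
width: 0.0597
```

Call:
{"name": "send_rows", "arguments": {
  "motion": [
    {"offset":[-0.3,-2,0],"turn":0},
    {"offset":[-1,-6,0],"turn":0},
    {"offset":[-1.5,-10,0],"turn":0},
    {"offset":[-2,-14.5,0],"turn":0},
    {"offset":[-2.6,-19,0],"turn":0},
    {"offset":[-3.2,-23.5,0],"turn":0},
    {"offset":[-3.8,-28,0],"turn":0},
    {"offset":[-4.5,-32,0],"turn":0}
  ]
}}

```text
t: 10.65
eef_pos: [0.5355, 0.001, 0.3656]
ee_rot: [-3.141, -0.004, 3.142]
force: [0.8, 0.2, -3.7]
width: 0.0594
```

Call:
{"name": "send_rows", "arguments": {
  "motion": [
    {"offset":[-0.6,-4.5,0],"turn":0},
    {"offset":[-1.2,-8.5,0],"turn":0},
    {"offset":[-1.7,-12,0],"turn":0},
    {"offset":[-2,-14,0],"turn":0},
    {"offset":[-2.0,-14.2,0],"turn":0},
    {"offset":[-2.0,-14.2,0],"turn":0},
    {"offset":[-2.0,-14.2,0],"turn":0}
  ]
}}

```text
t: 11.35
eef_pos: [0.5563, -0.138, 0.3665]
ee_rot: [3.141, -0.002, -3.141]
force: [0.7, -0.1, -2.1]
width: 0.0598
```

```bash
cat > rim.py <<'E'
from m import *
import sys
n,x,y=sys.argv[1],float(sys.argv[2]),float(sys.argv[3])
f=grab_frame(n);im=f["frame"];W=cloud(f);Z=W[...,2];cv2.imwrite(f"pics/rim{get_state()['t']}.png",im)
print(get_state()["eef_pos"].round(4))
d=np.hypot(W[...,0]-x,W[...,1]-y)
m=(d<.065)&(im.max(-1)<60)&(Z>.004)&(Z<.03)
p=W[m][:,:2];c=circ(p,.0465,[x,y]);r=np.hypot(*(p-c).T)
print(m.sum(),c.round(4),np.percentile(r,[5,50,95]).round(4),np.median(Z[m]).round(4))
E
python3 rim.py wrist .5565 -.139; python3 rim.py top .5565 -.139
```

```text
[ 0.5564 -0.1377  0.3669]
482 [ 0.5587 -0.1376] [0.0442 0.046  0.048 ] 0.0171
[ 0.5565 -0.1375  0.3672]
117 [ 0.5613 -0.1292] [0.0337 0.0469 0.0571] 0.0137
```

Call:
{"name": "send_rows", "arguments": {
  "motion": [
    {"offset":[-0.1,0,3],"turn":0},
    {"offset":[-0.1,0,7],"turn":0},
    {"offset":[-0.1,0,11],"turn":0},
    {"offset":[-0.1,0,13.5],"turn":0},
    {"offset":[-0.1,0,14.4],"turn":0},
    {"offset":[-0.1,0,14.6],"turn":0},
    {"offset":[-0.1,0,14.6],"turn":0}
  ]
}}

```text
t: 12.15
eef_pos: [0.5584, -0.1379, 0.2227]
ee_rot: [-3.141, 0.001, -3.14]
force: [-0.0, -0.3, -1.9]
width: 0.0595
```

Call:
{"name": "send_rows", "arguments": {
  "motion": [
    {"offset":[0,0,0.1],"turn":0},
    {"offset":[0,0,0.2],"turn":0},
    {"offset":[0,0,0.3],"turn":0},
    {"offset":[0,0,0.3],"turn":0}
  ]
}}

```text
t: 12.55
eef_pos: [0.5577, -0.1383, 0.219]
ee_rot: [3.142, 0.001, -3.141]
force: [0.6, 0.4, -2.7]
width: 0.0594
```

Call:
{"name": "send_rows", "arguments": {
  "motion": [
    {"offset":[0,0,0.1],"turn":0},
    {"offset":[0,0,0.2],"turn":0},
    {"offset":[0,0,0.2],"turn":0},
    {"offset":[0,0,0.2],"turn":0}
  ]
}}

```text
t: 12.95
eef_pos: [0.5578, -0.1383, 0.2186]
ee_rot: [-3.141, 0.001, -3.14]
force: [-5.7, 3.2, 16.6]
width: 0.0601
```

Contact (16 N). Release and rise.

Call:
{"name": "send_rows", "arguments": {
  "motion": [
    {"offset":[0,0,-0.1],"turn":0},
    {"offset":[0,0,-0.1],"turn":0},
    {"offset":[0,0,-0.1],"turn":0},
    {"offset":[0,0,-0.1],"turn":0},
    {"offset":[0,0,-0.1],"turn":0},
    {"offset":[0,0,-0.1],"turn":0}
  ],
  "hand": 1
}}

```text
t: 13.55
eef_pos: [0.5578, -0.1383, 0.2175]
ee_rot: [-3.142, -0.0, -3.141]
force: [0.5, 0.2, 0.4]
width: 0.0877
```

Call:
{"name": "send_rows", "arguments": {
  "motion": [
    {"offset":[0,0,-4],"turn":0},
    {"offset":[0,0,-9],"turn":0},
    {"offset":[0,0,-14],"turn":0},
    {"offset":[0,0,-18.5],"turn":0},
    {"offset":[0,0,-18.5],"turn":0},
    {"offset":[0,0,-18.5],"turn":0}
  ]
}}

```text
t: 14.15
eef_pos: [0.5577, -0.1382, 0.404]
ee_rot: [3.141, 0.003, -3.141]
force: [-1.0, 0.7, -0.7]
width: 0.088
```

```bash
python3 w.py w4 .07 .085;python3 rim.py wrist .5575 -.138
```

```text
14.2 [ 0.5574 -0.1382  0.4025] [ 3.141  0.    -3.141] [[-0.002, -0.961, -0.278, 0.483], [1.0, -0.002, -0.002, -0.138], [0.001, -0.278, 0.961, 0.383], [0.0, 0.0, 0.0, 1.0]]
2542 0.0750547599536234 min [ 0.5289 -0.1675  0.07  ] max [ 0.5871 -0.1088  0.0775] mid [ 0.558  -0.1381  0.0738]
[ 0.5573 -0.1382  0.4016]
537 [ 0.5589 -0.1378] [0.0299 0.0459 0.0484] 0.0171
```

View pics/w4.png

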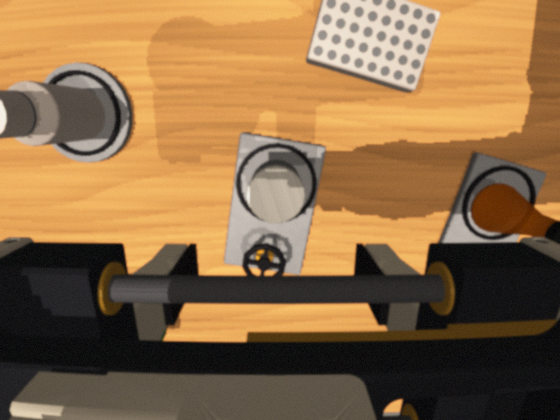

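The jar (275, 193) stands in the wheel station's rim; the bottle stands on the spare stand. Flask next.

Call:
{"name": "send_rows", "arguments": {
  "motion": [
    {"offset":[-2.8,27.8,0],"turn":0},
    {"offset":[-2.8,27.8,0],"turn":0},
    {"offset":[-2.8,27.8,0],"turn":0},
    {"offset":[-2.8,27.8,0],"turn":0},
    {"offset":[-2.8,27.8,0],"turn":0},
    {"offset":[-2.8,27.8,0],"turn":0},
    {"offset":[-2.8,27.8,0],"turn":0},
    {"offset":[-2.8,27.8,0],"turn":0}
  ]
}}

```text
t: 15.05
eef_pos: [0.5853, 0.1405, 0.4007]
ee_rot: [-3.14, -0.003, -3.139]
force: [-0.1, -0.1, 0.3]
width: 0.0875
```

```bash
python3 w.py w5 .11 .13;python3 rim.py wrist .5805 .1452
```

```text
15.1 [0.5854 0.1396 0.4012] [-3.140e+00 -2.000e-03 -3.141e+00] [[-0.004, -0.962, -0.273, 0.511], [1.0, -0.004, -0.0, 0.14], [-0.001, -0.273, 0.962, 0.38], [0.0, 0.0, 0.0, 1.0]]
982 0.12294166757129871 min [0.5716 0.1273 0.1123] max [0.6014 0.1569 0.1251] mid [0.5865 0.1421 0.1187]
[0.5854 0.1391 0.4016]
525 [0.5822 0.147 ] [0.0439 0.0457 0.0477] 0.0171
```

Call:
{"name": "send_rows", "arguments": {
  "motion": [
    {"offset":[-0.1,0.2,5],"turn":0},
    {"offset":[-0.1,0.2,9],"turn":0},
    {"offset":[-0.1,0.2,12.5],"turn":0},
    {"offset":[-0.1,0.2,14],"turn":0},
    {"offset":[-0.1,0.2,14],"turn":0},
    {"offset":[-0.1,0.2,14],"turn":0}
  ]
}}

```text
t: 15.75
eef_pos: [0.5869, 0.1409, 0.2631]
ee_rot: [-3.141, 0.0, 3.141]
force: [0.9, 1.0, 0.6]
width: 0.0879
```

Call:
{"name": "send_rows", "arguments": {
  "motion": [
    {"offset":[0,0,0],"turn":0},
    {"offset":[0,0,0],"turn":0},
    {"offset":[0,0,0],"turn":0},
    {"offset":[0,0,0],"turn":0},
    {"offset":[0,0,0],"turn":0},
    {"offset":[0,0,0],"turn":0},
    {"offset":[0,0,0],"turn":0},
    {"offset":[0,0,0],"turn":0}
  ],
  "hand": -1
}}

```text
t: 16.55
eef_pos: [0.5866, 0.1419, 0.2626]
ee_rot: [3.142, 0.0, -3.141]
force: [-0.3, 0.8, -0.9]
width: 0.0298
```

Call:
{"name": "send_rows", "arguments": {
  "motion": [
    {"offset":[0,0,0],"turn":0},
    {"offset":[0,0,0],"turn":0},
    {"offset":[0,0,0],"turn":0},
    {"offset":[0,0,0],"turn":0}
  ]
}}

```text
t: 16.95
eef_pos: [0.5866, 0.1418, 0.2626]
ee_rot: [3.142, 0.0, -3.141]
force: [-0.0, 1.5, -0.2]
width: 0.0303
```

Call:
{"name": "send_rows", "arguments": {
  "motion": [
    {"offset":[0,0,0],"turn":0},
    {"offset":[0,0,0],"turn":0},
    {"offset":[0,0,0.3],"turn":0},
    {"offset":[0,0,0.6],"turn":0},
    {"offset":[0,0,0.6],"turn":0},
    {"offset":[0,0,0.6],"turn":0}
  ],
  "hand": -0.2
}}

```text
t: 17.55
eef_pos: [0.5866, 0.1417, 0.2564]
ee_rot: [-3.141, -0.0, -3.141]
force: [0.2, -0.3, 1.0]
width: 0.0349
```

Call:
{"name": "send_rows", "arguments": {
  "motion": [
    {"offset":[0,0,0],"turn":0},
    {"offset":[0,0,0],"turn":0},
    {"offset":[0,0,0],"turn":0},
    {"offset":[0,0,0],"turn":0},
    {"offset":[0,0,0],"turn":0},
    {"offset":[0,0,0],"turn":0}
  ],
  "hand": -1
}}

```text
t: 18.15
eef_pos: [0.5866, 0.1418, 0.2567]
ee_rot: [3.141, 0.0, -3.141]
force: [0.5, 0.6, -0.9]
width: 0.0298
```

```bash
python3 - <<'E'
from h import *
f=grab_frame("side");cv2.imwrite("pics/s1.png",cv2.resize(f["frame"][120:280,170:340],None,fx=3.5,fy=3.5,interpolation=cv2.INTER_CUBIC))
E
```

```text
(no output)
```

View pics/s1.png

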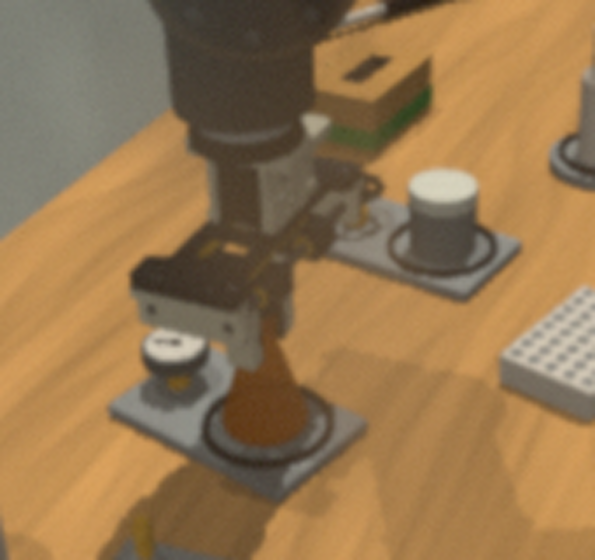

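The side view shows the flask upright in the gripper; pads overlap the stopper (width 30 mm ≈ stopper). I'll regrip slightly higher, clear of the cone.

Call:
{"name": "send_rows", "arguments": {
  "motion": [
    {"offset":[0,0,0],"turn":0},
    {"offset":[0,0,0],"turn":0},
    {"offset":[0,0,-0.4],"turn":0},
    {"offset":[0,0,-0.7],"turn":0},
    {"offset":[0,0,-0.7],"turn":0}
  ],
  "hand": -0.2
}}

```text
t: 18.7
eef_pos: [0.5868, 0.1418, 0.2644]
ee_rot: [3.141, 0.001, -3.141]
force: [0.3, 0.4, 0.5]
width: 0.0355
```

Call:
{"name": "send_rows", "arguments": {
  "motion": [
    {"offset":[0,0,0],"turn":0},
    {"offset":[0,0,0],"turn":0},
    {"offset":[0,0,0],"turn":0},
    {"offset":[0,0,0],"turn":0},
    {"offset":[0,0,0],"turn":0},
    {"offset":[0,0,-1],"turn":0},
    {"offset":[0,0,-2],"turn":0},
    {"offset":[0,0,-2],"turn":0}
  ],
  "hand": -1
}}

```text
t: 19.5
eef_pos: [0.587, 0.1419, 0.2854]
ee_rot: [3.141, 0.002, -3.141]
force: [0.7, 0.2, -2.4]
width: 0.0299
```

Call:
{"name": "send_rows", "arguments": {
  "motion": [
    {"offset":[0,0,-2],"turn":0},
    {"offset":[0,0,-5.5],"turn":0},
    {"offset":[1.5,3,-7],"turn":0},
    {"offset":[3.4,6.5,-7],"turn":0},
    {"offset":[5.3,10.5,-7],"turn":0},
    {"offset":[7.3,14.5,-7],"turn":0},
    {"offset":[9,17.6,-7],"turn":0},
    {"offset":[9.5,18.6,-7],"turn":0}
  ]
}}

```text
t: 20.3
eef_pos: [0.4898, 0.3302, 0.3537]
ee_rot: [3.141, -0.0, -3.139]
force: [0.0, 0.3, -1.9]
width: 0.0302
```

Call:
{"name": "send_rows", "arguments": {
  "motion": [
    {"offset":[0,0,0],"turn":0},
    {"offset":[0,0,0],"turn":0}
  ]
}}

```text
t: 20.5
eef_pos: [0.4914, 0.3274, 0.3535]
ee_rot: [-3.141, -0.0, -3.141]
force: [-0.1, -0.9, -2.9]
width: 0.0302
```

```bash
python3 rim.py wrist .4915 .3275; cp $(ls -t pics/rim*|head -1) pics/w6.png
```

```text
[0.4917 0.327  0.3535]
413 [0.4938 0.3294] [0.0445 0.0462 0.048 ] 0.0171
```

View pics/w6.png

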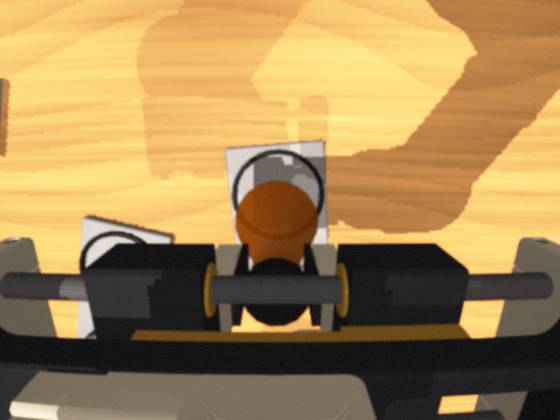

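The flask hangs straight (277, 225) over the barbs station's rim (277, 190). Lowering.

Call:
{"name": "send_rows", "arguments": {
  "motion": [
    {"offset":[-0.1,0.1,2.5],"turn":0},
    {"offset":[-0.1,0.1,5.5],"turn":0},
    {"offset":[-0.1,0.1,7.5],"turn":0},
    {"offset":[-0.1,0.1,8.4],"turn":0},
    {"offset":[-0.1,0.1,8.7],"turn":0},
    {"offset":[-0.1,0.1,8.8],"turn":0},
    {"offset":[-0.1,0.1,8.8],"turn":0}
  ]
}}

```text
t: 21.25
eef_pos: [0.4929, 0.3288, 0.2666]
ee_rot: [3.14, 0.001, -3.141]
force: [-0.5, 0.6, -0.8]
width: 0.0303
```

Call:
{"name": "send_rows", "arguments": {
  "motion": [
    {"offset":[0,0,0.1],"turn":0},
    {"offset":[0,0,0.2],"turn":0},
    {"offset":[0,0,0.2],"turn":0},
    {"offset":[0,0,0.2],"turn":0}
  ]
}}

```text
t: 21.65
eef_pos: [0.4924, 0.3288, 0.2639]
ee_rot: [3.141, 0.0, -3.141]
force: [-0.0, 0.1, -2.0]
width: 0.03
```

Call:
{"name": "send_rows", "arguments": {
  "motion": [
    {"offset":[0,0,0.1],"turn":0},
    {"offset":[0,0,0.2],"turn":0},
    {"offset":[0,0,0.2],"turn":0},
    {"offset":[0,0,0.2],"turn":0}
  ]
}}

```text
t: 22.05
eef_pos: [0.4929, 0.3291, 0.2639]
ee_rot: [3.14, 0.002, -3.14]
force: [-3.6, -1.7, 12.5]
width: 0.0302
```

Call:
{"name": "send_rows", "arguments": {
  "motion": [
    {"offset":[0,0,-0.1],"turn":0},
    {"offset":[0,0,-0.1],"turn":0},
    {"offset":[0,0,-0.1],"turn":0},
    {"offset":[0,0,-0.1],"turn":0},
    {"offset":[0,0,-0.1],"turn":0},
    {"offset":[0,0,-0.1],"turn":0},
    {"offset":[0,0,-0.1],"turn":0}
  ],
  "hand": 1
}}

```text
t: 22.75
eef_pos: [0.4925, 0.3287, 0.2625]
ee_rot: [-3.141, -0.0, -3.141]
force: [-0.7, -0.3, 0.3]
width: 0.0806
```

Call:
{"name": "send_rows", "arguments": {
  "motion": [
    {"offset":[0,0,-4],"turn":0},
    {"offset":[0,0,-9],"turn":0},
    {"offset":[0,0,-13],"turn":0},
    {"offset":[0,0,-14],"turn":0},
    {"offset":[0,0,-14],"turn":0},
    {"offset":[0,0,-14],"turn":0}
  ]
}}

```text
t: 23.35
eef_pos: [0.4921, 0.3285, 0.4016]
ee_rot: [-3.141, -0.001, -3.141]
force: [-0.4, -0.3, -1.4]
width: 0.0876
```

```bash
python3 w.py w7 .11 .13;python3 rim.py wrist .492 .328
```

```text
23.4 [0.4921 0.3284 0.401 ] [-3.140e+00 -2.000e-03 -3.141e+00] [[-0.002, -0.962, -0.274, 0.417], [1.0, -0.002, -0.001, 0.328], [0.0, -0.274, 0.962, 0.381], [0.0, 0.0, 0.0, 1.0]]
978 0.12296073568586635 min [0.4775 0.3138 0.1129] max [0.5068 0.3443 0.1252] mid [0.4921 0.3291 0.119 ]
[0.4922 0.3284 0.4008]
550 [0.4929 0.3292] [0.0439 0.0457 0.048 ] 0.0171
```

Call:
{"name": "send_rows", "arguments": {
  "motion": [
    {"offset":[1.0,-38,0],"turn":0},
    {"offset":[1.0,-38,0],"turn":0},
    {"offset":[1.0,-38,0],"turn":0},
    {"offset":[1.0,-38,0],"turn":0},
    {"offset":[1.0,-38,0],"turn":0},
    {"offset":[1.0,-38,0],"turn":0},
    {"offset":[1.0,-38,0],"turn":0},
    {"offset":[1.0,-38,0],"turn":0}
  ]
}}

```text
t: 24.25
eef_pos: [0.4817, -0.054, 0.4014]
ee_rot: [-3.141, -0.002, 3.141]
force: [0.8, 0.7, -0.3]
width: 0.0879
```

Call:
{"name": "send_rows", "arguments": {
  "motion": [
    {"offset":[1.0,-31.7,0],"turn":0},
    {"offset":[1.0,-31.7,0],"turn":0},
    {"offset":[1.0,-31.7,0],"turn":0},
    {"offset":[1.0,-31.7,0],"turn":0},
    {"offset":[1.0,-31.7,0],"turn":0},
    {"offset":[1.0,-31.7,0],"turn":0},
    {"offset":[1.0,-31.7,0],"turn":0},
    {"offset":[1.0,-31.7,0],"turn":0}
  ]
}}

```text
t: 25.05
eef_pos: [0.4723, -0.3706, 0.4002]
ee_rot: [3.14, -0.004, 3.139]
force: [-1.1, 0.8, 0.0]
width: 0.0875
```

```bash
python3 w.py w8 .13 .16
```

```text
25.1 [ 0.4724 -0.3692  0.4006] [ 3.14e+00 -3.00e-03  3.14e+00] [[0.001, -0.962, -0.272, 0.398], [1.0, 0.002, -0.002, -0.37], [0.002, -0.272, 0.962, 0.38], [0.0, 0.0, 0.0, 1.0]]
1971 0.14496017938098715 min [ 0.4536 -0.3875  0.1301] max [ 0.4932 -0.3491  0.147 ] mid [ 0.4734 -0.3683  0.1385]
```

Same height as before: descend to 0.290, grip, lift high.

Call:
{"name": "send_rows", "arguments": {
  "motion": [
    {"offset":[-0.1,0.1,4],"turn":0},
    {"offset":[-0.1,0.1,8],"turn":0},
    {"offset":[-0.1,0.1,10.5],"turn":0},
    {"offset":[-0.1,0.1,11],"turn":0},
    {"offset":[-0.1,0.1,11],"turn":0}
  ]
}}

```text
t: 25.6
eef_pos: [0.4741, -0.3663, 0.2923]
ee_rot: [3.141, -0.002, -3.139]
force: [0.2, 1.2, 0.6]
width: 0.0876
```

Call:
{"name": "send_rows", "arguments": {
  "motion": [
    {"offset":[0,0,0],"turn":0},
    {"offset":[0,0,0],"turn":0},
    {"offset":[0,0,0],"turn":0},
    {"offset":[0,0,0],"turn":0},
    {"offset":[0,0,0],"turn":0},
    {"offset":[0,0,0],"turn":0},
    {"offset":[0,0,0],"turn":0},
    {"offset":[0,0,0],"turn":0}
  ],
  "hand": -1
}}

```text
t: 26.4
eef_pos: [0.4739, -0.3674, 0.2927]
ee_rot: [-3.141, 0.0, -3.141]
force: [-0.1, -0.7, 1.1]
width: 0.0398
```

Call:
{"name": "send_rows", "arguments": {
  "motion": [
    {"offset":[0,0,0],"turn":0},
    {"offset":[0,0,-1],"turn":0},
    {"offset":[0,0,-3.5],"turn":0},
    {"offset":[0,0,-7],"turn":0},
    {"offset":[0,0,-10],"turn":0},
    {"offset":[0,0,-11],"turn":0},
    {"offset":[0,0,-11],"turn":0}
  ]
}}

```text
t: 27.1
eef_pos: [0.4739, -0.3673, 0.4042]
ee_rot: [-3.141, 0.003, -3.141]
force: [1.3, 0.6, -4.0]
width: 0.0393
```

Call:
{"name": "send_rows", "arguments": {
  "motion": [
    {"offset":[-0.4,2,0],"turn":0},
    {"offset":[-1.2,6,0],"turn":0},
    {"offset":[-2.1,10,0],"turn":0},
    {"offset":[-3,14.5,0],"turn":0},
    {"offset":[-4,19,0],"turn":0},
    {"offset":[-5,23.5,0],"turn":0},
    {"offset":[-5.9,28,0],"turn":0},
    {"offset":[-6.7,32,0],"turn":0}
  ]
}}

```text
t: 27.9
eef_pos: [0.5402, -0.0451, 0.4007]
ee_rot: [-3.142, -0.003, -3.141]
force: [1.3, 0.1, -2.4]
width: 0.0393
```

Call:
{"name": "send_rows", "arguments": {
  "motion": [
    {"offset":[-0.9,4.5,0],"turn":0},
    {"offset":[-1.8,8.5,0],"turn":0},
    {"offset":[-2.8,13,0],"turn":0},
    {"offset":[-3.6,16.5,0],"turn":0},
    {"offset":[-4.0,18.7,0],"turn":0},
    {"offset":[-4.1,19.3,0],"turn":0},
    {"offset":[-4.1,19.3,0],"turn":0},
    {"offset":[-4.1,19.3,0],"turn":0}
  ]
}}

```text
t: 28.7
eef_pos: [0.5812, 0.1449, 0.4019]
ee_rot: [-3.141, -0.001, -3.142]
force: [-0.3, -0.7, -2.9]
width: 0.0397
```

```bash
python3 rim.py wrist .582 .1463; cp $(ls -t pics/rim*|head -1) pics/w9.png
```

```text
[0.5813 0.1446 0.4023]
270 [0.5827 0.147 ] [0.0446 0.0462 0.0479] 0.0171
```

View pics/w9.png

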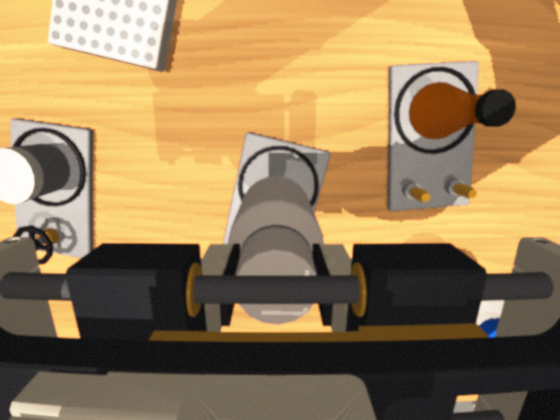

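Bottle hangs upright (277, 240) over the gauge station; the flask (440, 108) and jar (20, 175) stand in their seats.

Call:
{"name": "send_rows", "arguments": {
  "motion": [
    {"offset":[0,0.2,2.5],"turn":0},
    {"offset":[0,0.2,6],"turn":0},
    {"offset":[0,0.2,9],"turn":0},
    {"offset":[0,0.2,10.3],"turn":0},
    {"offset":[0,0.2,10.7],"turn":0},
    {"offset":[0,0.2,10.8],"turn":0},
    {"offset":[0,0.2,10.8],"turn":0}
  ]
}}

```text
t: 29.45
eef_pos: [0.5821, 0.1478, 0.2961]
ee_rot: [3.141, 0.002, -3.141]
force: [-1.0, 0.1, -1.5]
width: 0.0396
```

Call:
{"name": "send_rows", "arguments": {
  "motion": [
    {"offset":[0,0,0.1],"turn":0},
    {"offset":[0,0,0.2],"turn":0},
    {"offset":[0,0,0.2],"turn":0},
    {"offset":[0,0,0.2],"turn":0}
  ]
}}

```text
t: 29.85
eef_pos: [0.5816, 0.1478, 0.2929]
ee_rot: [3.141, 0.0, -3.141]
force: [0.7, 0.4, -3.2]
width: 0.0396
```

Call:
{"name": "send_rows", "arguments": {
  "motion": [
    {"offset":[0,0,0.1],"turn":0},
    {"offset":[0,0,0.2],"turn":0},
    {"offset":[0,0,0.2],"turn":0},
    {"offset":[0,0,0.2],"turn":0}
  ]
}}

```text
t: 30.25
eef_pos: [0.582, 0.1478, 0.2927]
ee_rot: [3.141, 0.002, -3.14]
force: [-3.3, -1.7, 10.4]
width: 0.0398
```

Call:
{"name": "send_rows", "arguments": {
  "motion": [
    {"offset":[0,0,-0.1],"turn":0},
    {"offset":[0,0,-0.1],"turn":0},
    {"offset":[0,0,-0.1],"turn":0},
    {"offset":[0,0,-0.1],"turn":0},
    {"offset":[0,0,-0.1],"turn":0},
    {"offset":[0,0,-0.1],"turn":0},
    {"offset":[0,0,-0.1],"turn":0}
  ],
  "hand": 1
}}

```text
t: 30.95
eef_pos: [0.5816, 0.1478, 0.2916]
ee_rot: [-3.142, -0.0, -3.141]
force: [-0.2, -0.0, 0.4]
width: 0.0862
```

Call:
{"name": "send_rows", "arguments": {
  "motion": [
    {"offset":[0,0,-4],"turn":0},
    {"offset":[0,0,-9],"turn":0},
    {"offset":[0,0,-11],"turn":0},
    {"offset":[0,0,-11],"turn":0},
    {"offset":[0,0,-11],"turn":0}
  ]
}}

```text
t: 31.45
eef_pos: [0.5813, 0.1477, 0.4018]
ee_rot: [3.141, 0.0, -3.141]
force: [-0.4, 0.8, 0.1]
width: 0.0873
```

```bash
python3 w.py w10 .13 .16;python3 rim.py wrist .582 .147
```

```text
31.5 [0.5812 0.1477 0.4008] [-3.141e+00 -1.000e-03 -3.141e+00] [[-0.002, -0.961, -0.276, 0.507], [1.0, -0.002, -0.002, 0.148], [0.002, -0.276, 0.961, 0.381], [0.0, 0.0, 0.0, 1.0]]
1953 0.14500416868710678 min [0.5615 0.1273 0.13  ] max [0.6008 0.1667 0.1469] mid [0.5811 0.147  0.1385]
[0.5812 0.1476 0.4004]
447 [0.5829 0.1474] [0.044  0.046  0.0481] 0.0171
```

Call:
{"name": "send_rows", "arguments": {
  "motion": [
    {"offset":[12,-35,0],"turn":0},
    {"offset":[12,-35,0],"turn":0},
    {"offset":[12,-35,0],"turn":0},
    {"offset":[12,-35,0],"turn":0},
    {"offset":[12,-35,0],"turn":0},
    {"offset":[12,-35,0],"turn":0},
    {"offset":[12,-35,0],"turn":0},
    {"offset":[12,-35,0],"turn":0}
  ]
}}

```text
t: 32.35
eef_pos: [0.4598, -0.2051, 0.4004]
ee_rot: [3.142, -0.003, 3.14]
force: [0.3, 0.3, 0.2]
width: 0.0877
```

Call:
{"name": "send_rows", "arguments": {
  "motion": [
    {"offset":[7,-30,0],"turn":0},
    {"offset":[7,-30,0],"turn":0},
    {"offset":[7,-30,0],"turn":0},
    {"offset":[7,-30,0],"turn":0},
    {"offset":[7,-30,0],"turn":0},
    {"offset":[7,-30,0],"turn":0},
    {"offset":[7,-30,0],"turn":0},
    {"offset":[7,-30,0],"turn":0}
  ]
}}

```text
t: 33.15
eef_pos: [0.391, -0.5039, 0.3992]
ee_rot: [3.139, -0.003, 3.139]
force: [-0.3, 0.3, -0.3]
width: 0.0877
```

```bash
python3 - <<'E'
from h import *
for n in("top","side"):
    f=grab_frame(n);cv2.imwrite(f"pics/{n}9.png",f["frame"]);np.save(f"{n}9.npy",cloud(f))
print(get_state()["eef_pos"],np.abs(get_state()["qd"]).max())
E
sed 's/top0/top9/g' m.py > m9.py; python3 m9.py
```

```text
[ 0.39185789 -0.50191646  0.40035318] 0.02290717521517006
barbs px 180 rim [0.4911 0.3268] z 0.0171
   plate [array([523.2, 329.4]), array([170.9, 104.6]), np.float64(4.8)] tops:114 0.1256 [0.4901 0.3264 0.1237] [0.028 0.029 0.014]
gauge px 168 rim [0.5803 0.1455] z 0.0174
   plate [array([611.2, 138.2]), array([104.5, 170.6]), np.float64(76.7)] tops:186 0.148 [0.5781 0.1451 0.1463] [0.036 0.037 0.011]
wheel px 252 rim [ 0.5565 -0.1387] z 0.017
   plate [array([ 587.4, -144.1]), array([104.5, 171.6]), np.float64(81.1)] tops:361 0.0796 [ 0.5551 -0.1393  0.0763] [0.059 0.056 0.013]
spare px 257 rim [ 0.4705 -0.3686] z 0.0158
   plate [array([ 471.9, -369.3]), array([113.9, 112.4]), np.float64(80.8)] tops:826 0.6626 [ 0.4529 -0.3256  0.6637] [0.074 0.049 0.024]
tb [ 0.395 -0.036  0.027]
gl [ 0.723 -0.351  0.07 ]
wash [0.695 0.341 0.127]
```

View pics/side9.png

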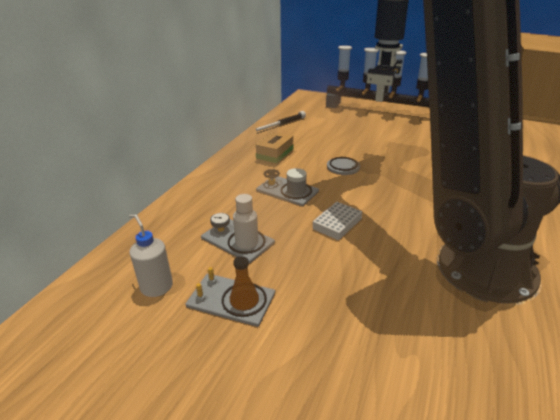

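View pics/top9.png

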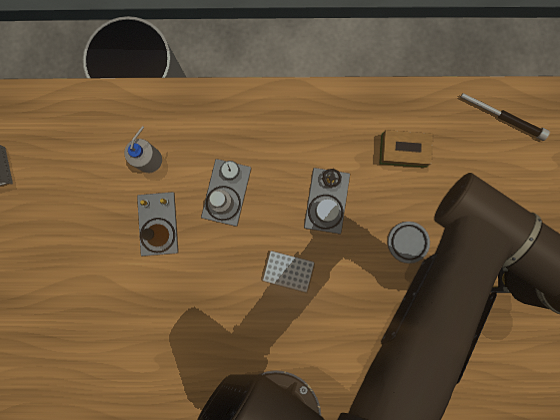

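Both views agree: flask at the barbs (157, 235), bottle at the gauge (222, 203), jar at the wheel (326, 211), spare stand empty (408, 242), bystanders unmoved.

```bash
python3 -c "
from station import *
print(job_done())"
```

```text
the job is handed in; nothing more can be done
None
```

All three containers now stand in their correct stations, and I handed the job in at about 33 s on the robot's clock. I parked the bottle on the spare stand, then moved the jar to the handwheel, the flask to the hose barbs and finally the bottle to the gauge.

My last checks, from the wrist and top cameras:

- **Centring:** each container is within about 3 mm of its seat's centre (15 mm allowed).
- **Height and tilt:** the measured top heights match containers standing flat on the seats. They look upright in the pictures, but I did not measure tilt.
- **Surroundings:** the spare stand is empty. The tube block, glove box and wash bottle look unmoved in the pictures, and single-point checks agree to about 1 mm horizontally. The arm is clear of everything.

Two things did not go as expected:

- **Flask grip:** the fingers closed to 30 mm instead of the neck's 26 mm, so they were gripping the stopper. I re-gripped twice and then carried it that way; it stayed upright.
- **Station positions:** the top and wrist cameras disagree by about 2 mm, which is within their calibration. One top-camera reading of the handwheel seat was about 10 mm off while the arm was over it, so I ignored it and used the wrist camera.

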